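Unload the ribbon winder and zero its counter

ROBOT

A 6-joint arm with a two-finger parallel gripper is mounted at the origin on the work surface. World frame = base frame: x ahead of the robot, y to its left, z up, the work surface at z = 0. Lengths are in m, angles in rad, forces in N, time in s.
With the tool pointing down it reaches from about 0.3 to 0.85 m from the base axis. Payload 4.2 kg.
Tool frame: the origin (TCP) lies at the very end of the fingers, on their centre line; the grasp point (between the pads) lies 19 mm behind it (env.grasp_offset is the distance from the TCP to the grasp point, in m); z points along the fingers, y is the line along which they close (so a half turn about z gives the same grasp; the last joint's range is limited). The gripper opens to 91 mm and grips with 3 to 60 N. Pads are 32 mm wide; open, the fingers measure 118 mm over their backs; the gripper's body (76 mm by 178 mm) begins 60 mm behind the grasp point.
Start: joints at [-0.02, 0.32, 1.565, -0, 1.257, -0.02], TCP at [0.575, 0, 0.214] pointing down, gripper open.
Joint ranges: [-3.11, 3.11], [-0.84, 2.01], [0.21, 2.61], [-1.34, 4.49], [0.05, 2.63], [-2.56, 2.56]. Speed limits (rad/s): [2.57, 2.57, 3.14, 3.14, 3.14, 3.14].

INTERFACE

Orientations are given as a unit quaternion [x, y, z, w].
In Python, from station import env gives the robot as it stands.
- The arm moves only by the tool apply_moves, never from a script. Its argument "plan" is a list of rows, each a list of 3 entries, a list of its own where there are three numbers: the shift along the tool's x, y, z in cm, then the turn about the tool's z in rad, then the finger opening in cm, from 0 to 9.12. In form: [[[dx, dy, dz], turn, grip], ...]. A call has 1 to 8 rows; each row shifts and turns the commanded pose from where the row before left it, along the tool's axes as they then stand; what a row does not reach is not made up. A row lasts 1/8 s, in which the tool goes at most 62.5 mm and 10.7 degrees, less where a joint would pass 70% of its speed; a pose out of reach is approached as far as the arm can. A call is refused whole if a number of a shift passes 6.25 or a number of a turn 0.188, either way. A call with a gripper value outside its range is refused whole. The fingers move at their own pace and stop on an object; the grip force is fixed at half the most. Time passes only in rows, so rows that do not move let the fingers close. It gives the time, the measured TCP pose, the force, the opening and the grip force at its end, in the units of the state.
- env.state(): the state, without advancing time (a new reading comes with each control period).
- env.get_image(name): name is "scene" or "side" or "wrist"; returns the picture (480x640x3 uint8, red, green, blue); there is no depth.
- env.camera_model(name): a dict with "K" (3x3 intrinsics, pixels), "world_to_cam" (4x4, takes a point from world to camera coordinates). Camera axes: x right, y up, looking along -z (the intrinsics and any distortion apply to the point x, -y, -z); pixel columns grow to the right and rows downward; lengths in m; the calibration is good to about 2 mm. A picture is of the moment at which its call begins: read the wrist's pose just before it. camera_model takes no time and is no camera call; for the wrist camera it gives the pose at the moment of the call.
- env.job_done(): hands the job in; it is judged then, once.
The state is a dict: "time_s": time; "qpos": joint angles; "qvel": joint speeds; "effort": joint torques, N m; "tcp_pos": TCP position; "tcp_rot": TCP orientation; "force": force on the tool from outside, world axes, zero at the start; "torque": the same for the moment, N m; "opening": finger opening in m; "gripper_force": force on a finger pad.
Only numpy, scipy, OpenCV 4.12 (cv2) and the standard library are available. Lean on these libraries where they do the work, as an engineer would, in place of code of your own. Each camera call takes 0.05 s, during which the arm holds its last target. There are 200 camera calls.

TASK

The ribbon winder has finished. First stop it by pulling its lever fully over to the front of the control box; only then slide everything up off the spindles, standing each wound ribbon roll upright on the floor of the low wooden tray and putting each bare cardboard core in the grey basket. Also turn the counter knob anticlockwise all the way back to its zero stop, and leave the other things on the table where they are.

Things in the scene. Friction and masses are not known exactly. Their poses are not given: they have to be found in the camera images.
- winder: ribbon winder, fixed: a low white housing 110 x 410 mm, 22 mm high, with five identical upright steel spindles in a row along its y axis at y = -160, -80, 0, 80, 160 mm. Each spindle is 14 mm in diameter, rises from a grey seat rail (36 mm wide) whose top is 28 mm above the table, and ends 60 mm above that seat (88 mm above the table). Origin under the centre of the housing, z up
- control: the winder's control box, fixed: white, 110 x 180 mm, 50 mm high, origin under its centre; its front faces -x of its own frame, towards the robot. On top sit the counter knob (own x 0, y -40 mm) and the stop lever (own x 0, y +48 mm)
- stop (a joint): stop lever on the control box, rad: 0 = off, leaning fully to the front of the box (its own -x); 1.0 = running, leaning fully to the back. It starts at 0.75 to 1.0, has end stops at 0 and 1.0, moves lightly and stays where it is left. It pivots about the box's y axis, 22 mm above the box's top (72 mm above the table)
- stop_tip (a point): centre of the black 26 mm ball at the end of the stop lever, 60 mm from its pivot (the rod is 10 mm thick); at 0 it lies 29 mm in front of the pivot and 125 mm above the table, at 1.0 29 mm behind it at the same height
- counter (a joint): turns counter knob on the control box, rad: 0 = zero stop (a hard stop); the value grows clockwise seen from above, up to 4.7. It starts at 1.6 to 4.2 and must be turned anticlockwise to reach zero. Light friction, stays where it is left. It can turn through more than one grasp's worth
- counter_grip (a point): on the knob's vertical axis, 87 mm above the table, at the height to grip: the knob has a black upright bar grip 46 mm long, 14 mm thick and 32 mm high (top 94 mm above the table, on a 48 mm disc). At zero the bar lies along the control box's x axis with the white mark on its top at the front end, facing the black tick on the box
- tray: low tray of light wood, loose, outside 135 x 215 mm (x, y), 18 mm high, walls 6 mm, floor 6 mm thick; origin under its centre, z up. Room for three rolls in a row along its y axis, 68 mm apart
- basket: grey open basket, loose, outside 130 x 150 mm (x, y), 45 mm high, walls and floor 5 mm; origin under its centre, z up
- roll0: wound ribbon roll, plain linen-coloured ribbon on a cardboard tube: 58 mm in diameter, 50 mm high, bore 26 mm, about 90 g. Origin at the centre of its underside, z along its axis (up at the start). Starts seated on one of the spindles (may be absent)
- roll1: wound ribbon roll, plain linen-coloured ribbon on a cardboard tube: 58 mm in diameter, 50 mm high, bore 26 mm, about 90 g. Origin at the centre of its underside, z along its axis (up at the start). Starts seated on one of the spindles (may be absent)
- roll2: wound ribbon roll, plain linen-coloured ribbon on a cardboard tube: 58 mm in diameter, 50 mm high, bore 26 mm, about 90 g. Origin at the centre of its underside, z along its axis (up at the start). Starts seated on one of the spindles (may be absent)
- core0: bare cardboard core tube: 36 mm in diameter, 60 mm high, bore 21 mm, 30 g. Origin at the centre of its underside, z along its axis (up at the start). Starts seated on one of the spindles (may be absent)
- core0_mid (a point): the middle of core0, on its axis 30 mm from either end
- core1: bare cardboard core tube: 36 mm in diameter, 60 mm high, bore 21 mm, 30 g. Origin at the centre of its underside, z along its axis (up at the start). Starts seated on one of the spindles (may be absent)
- core1_mid (a point): the middle of core1, on its axis 30 mm from either end
- mug: white mug, 80 mm across, 90 mm high, bystander; origin under its centre
- jar: glass jar with metal lid, 60 mm across, 80 mm high, bystander; origin under its centre
- lotion: white bottle, 48 mm across, 130 mm high, bystander; origin under its centre
- clock: wooden table clock 50 x 110 x 90 mm, bystander; origin under its centre
Things that resemble listed ones, but are neither listed nor needed, are in the scene too. Leave any green or pink look-alike of the roll0 alone.

How it is judged:
On the way:
1. the stop lever is fully over to the front (within 0.12 rad) (value of joint stop below 0.12 rad), for 0.2 s.
At the end, for the whole second after the job is handed in: Lever off (<0.15 rad), counter zero (<0.1 rad); every roll upright (0.15 rad) on the tray's floor (underside <12 mm above the tray's, within 50 mm in x, 90 mm in y of its centre); each core's middle in the basket (62, 72 mm, <60 mm up); tray and basket level; all at rest (value of joint stop below 0.15 rad and value of joint counter below 0.1 rad and x of roll0 in the frame of tray between -0.05 and 0.05 m and y of roll0 in the frame of tray between -0.09 and 0.09 m and z of roll0 in the frame of tray between 0 and 0.012 m and angle between each of roll0, roll1, roll2's own z axis and vertical below 0.15 rad and linear speed of each of roll0, roll1, roll2, core0, core1 below 0.03 m/s and x of roll1 in the frame of tray between -0.05 and 0.05 m and y of roll1 in the frame of tray between -0.09 and 0.09 m and z of roll1 in the frame of tray between 0 and 0.012 m and x of roll2 in the frame of tray between -0.05 and 0.05 m and y of roll2 in the frame of tray between -0.09 and 0.09 m and z of roll2 in the frame of tray between 0 and 0.012 m and x of core0_mid in the frame of basket between -0.062 and 0.062 m and y of core0_mid in the frame of basket between -0.072 and 0.072 m and z of core0_mid in the frame of basket between 0 and 0.06 m and x of core1_mid in the frame of basket between -0.062 and 0.062 m and y of core1_mid in the frame of basket between -0.072 and 0.072 m and z of core1_mid in the frame of basket between 0 and 0.06 m and angle between each of tray, basket's own z axis and vertical below 0.1 rad); the robot touches nothing.
It fails at once if a roll or core is lifted more than 15 mm off its seat while the stop lever is still on (value of joint stop above 0.3 rad and z of any of roll0, roll1, roll2, core0, core1 in the frame of winder above 0.043 m).
It fails at once if a bystander (mug, jar, lotion, clock) is moved more than 40 mm (distance of any of mug, jar, lotion, clock from where it was at the start of the episode above 0.04 m).
Of roll0, roll1, roll2 only 2 to 3 are there at a start; the rules pass over those that are not, and their reading is None.
Of core0, core1 only 1 to 2 are there at a start; the rules pass over those that are not, and their reading is None.
At some moment in a run one of tray, basket may be knocked a few centimetres aside while the robot is not near it.
It also fails if it takes over 210 s, if anything falls off the work surface, if the arm or the gripper's body presses on something with over 40 N, if the wrist force passes 120 N, or if a joint passes its speed limit or range.

## Working session

There is one attempt and no reset: what is moved stays moved. The work goes in short steps, Python scripts to look and compute and a tool call to move; the robot and the scene stay as the last step left them, time stands still between calls to the robot, and variables do not carry over. Pictures are saved under pics/ and viewed, at most 14 in all, crops included, and the job is handed in when it is done.

Besides the shell and the picture viewer there is one more tool, called after "Emit:" as name(argument=value, ...) on one line, values as JSON. apply_moves: Moves the arm, as the interface text tells. Its arguments: {"type":"object","properties":{"plan":{"type":"array"}},"required":["plan"]}

```bash
mkdir -p pics; ls; cat > h.py <<'E'
import numpy as np, cv2
from station import env
def save(n,f,crop=None,scale=1):
    im=env.get_image(n)[:,:,::-1]
    cv2.imwrite('pics/raw_'+f,im)
    if crop: x0,y0,x1,y1=crop; im=im[y0:y1,x0:x1]
    if scale!=1: im=cv2.resize(im,None,fx=scale,fy=scale,interpolation=cv2.INTER_CUBIC)
    cv2.imwrite('pics/'+f,im)
def proj(m,p):
    p=np.atleast_2d(np.asarray(p,float)); T=np.array(m['world_to_cam']);c=p@T[:3,:3].T+T[:3,3]
    c=c*[1,-1,-1]; u=c@np.array(m['K']).T; return u[:,:2]/u[:,2:]
def ray(m,uv):
    T=np.array(m['world_to_cam']);d=np.linalg.solve(np.array(m['K']),[uv[0],uv[1],1.])*[1,-1,-1]
    R=T[:3,:3]; return -R.T@T[:3,3], R.T@d
def atz(m,uv,z):
    o,d=ray(m,uv); return o+d*(z-o[2])/d[2]
def tri(obs):
    A=[];b=[]
    for m,uv in obs:
        o,d=ray(m,uv); d=d/np.linalg.norm(d);P=np.eye(3)-np.outer(d,d);A.append(P);b.append(P@o)
    A=np.vstack(A);b=np.hstack(b);x=np.linalg.lstsq(A,b,rcond=None)[0]
    return x,np.linalg.norm(A@x-b)
E
python3 - <<'E'
from h import *
for n in('scene','side','wrist'):
    save(n,n+'0.png'); m=env.camera_model(n); print(n,{k:np.round(v,3).tolist() if hasattr(v,'__len__') and not isinstance(v,str) else v for k,v in m.items()})
print(env.state())
E
```

```text
pics
scene {'K': [[443.229, 0.0, 322.511], [0.0, 443.229, 241.002], [0.0, 0.0, 1.0]], 'world_to_cam': [[-0.843, 0.537, 0.004, 0.522], [-0.37, -0.586, 0.721, 0.163], [0.39, 0.607, 0.693, -1.319], [0.0, 0.0, 0.0, 1.0]]}
side {'K': [[590.817, 0.0, 315.666], [0.0, 590.817, 237.266], [0.0, 0.0, 1.0]], 'world_to_cam': [[0.951, -0.31, -0.004, -0.565], [0.222, 0.672, 0.706, -0.193], [-0.216, -0.672, 0.708, -1.255], [0.0, 0.0, 0.0, 1.0]]}
wrist {'K': [[419.764, 0.0, 315.764], [0.0, 419.764, 233.706], [0.0, 0.0, 1.0]], 'world_to_cam': [[1.0, -0.001, 0.0, -0.575], [0.001, 0.958, -0.285, 0.032], [-0.0, 0.285, 0.958, -0.39], [0.0, 0.0, 0.0, 1.0]]}
{'time_s': 0.15, 'qpos': array([-2.00100397e-02,  3.20124763e-01,  1.56534222e+00, -3.64771818e-05,
        1.25739662e+00, -1.99922612e-02]), 'qvel': array([ 0.00116011, -0.00302366, -0.00065388, -0.00052156,  0.00185407,
        0.00031971]), 'effort': array([-5.72294630e-04, -4.12774551e+01, -2.32154489e+01,  7.26667210e-02,
        4.33494255e-02, -9.00343002e-05]), 'tcp_pos': array([ 5.74643954e-01, -9.53049472e-06,  2.13347042e-01]), 'tcp_rot': array([ 7.07108940e-01,  7.07104336e-01, -4.52777367e-04, -4.46224082e-04]), 'force': array([0.36359652, 1.0041053 , 0.31749958]), 'torque': array([ 0.00664001, -0.03100377, -0.03375358]), 'gripper_force': 0.0, 'opening': 0.09089872692259332}
```

View pics/scene0.png

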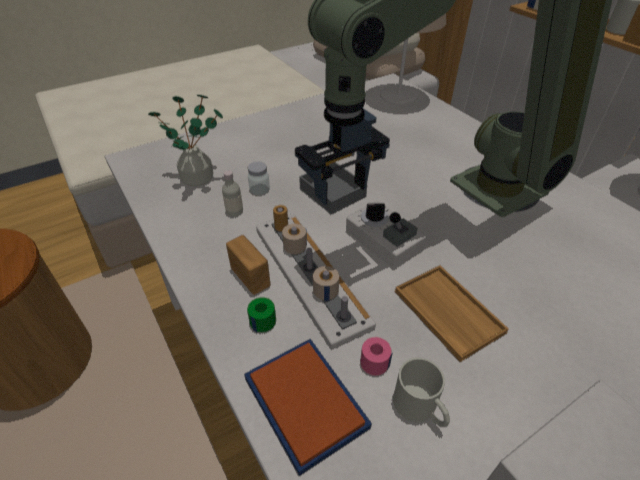

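View pics/side0.png

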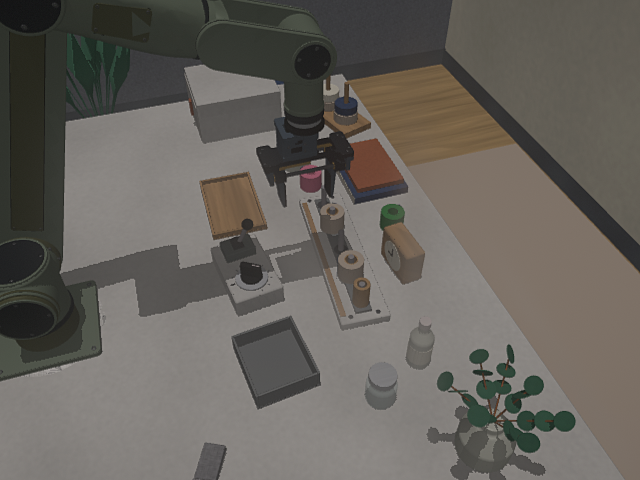

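Scene view: the winder row holds a core (281,215), a roll (294,238), an empty spindle, a roll (326,283) and an empty spindle. The tray is at (450,310), the control box at (385,230), and the basket is in the side view at (275,362). The look-alikes are the green roll (262,315), the pink roll (376,355) and the rolls on the stand at the back (side view 345,105). I'll enlarge both views.

```bash
python3 - <<'E'
from h import *
a=cv2.imread('pics/raw_scene0.png')[190:350,250:450]; b=cv2.imread('pics/raw_side0.png')[170:340,200:400]
cv2.imwrite('pics/c1.png',cv2.resize(a,None,fx=4,fy=3.75*4/3.75*0.93,interpolation=2)[:600]) if 0 else cv2.imwrite('pics/c1.png',cv2.resize(a,(750,600),interpolation=2))
cv2.imwrite('pics/c2.png',cv2.resize(b,(706,600),interpolation=2))
E
```

```text
(no output)
```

View pics/c1.png

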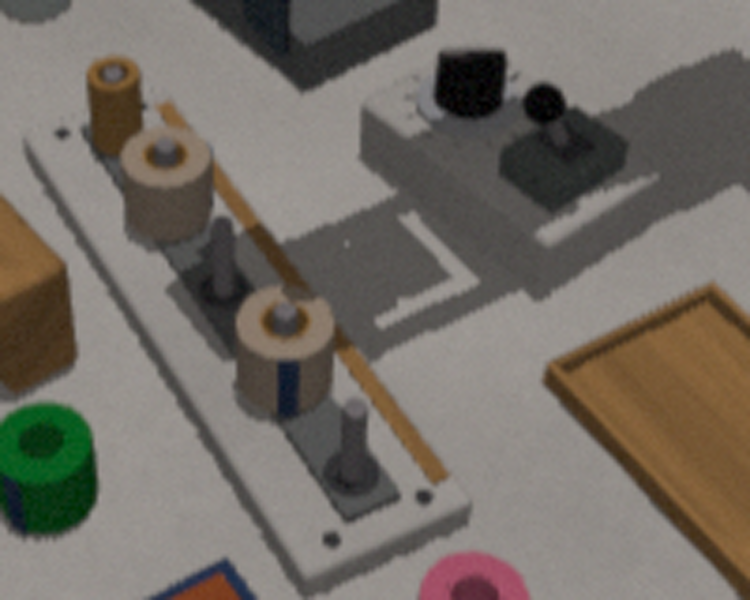

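View pics/c2.png

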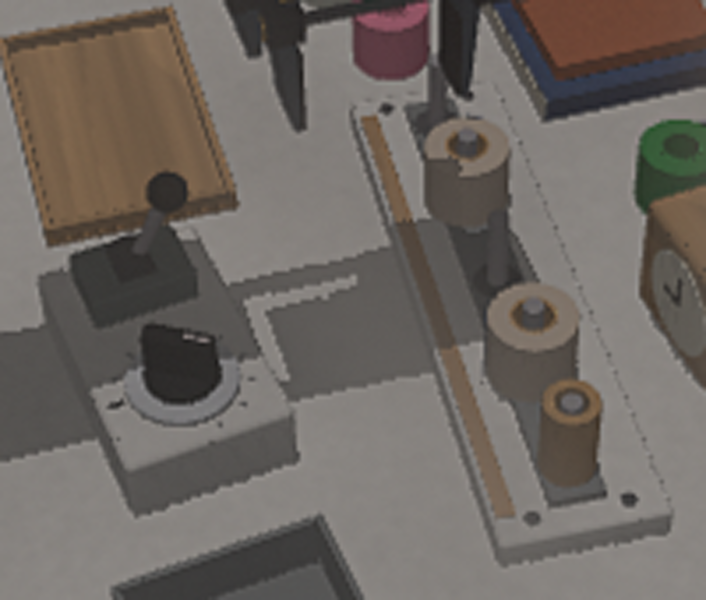

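```bash
python3 - <<'E'
from h import *
S=env.camera_model('scene');D=env.camera_model('side');k=.26667;q=.28333
P={'tip-2':((114,73),(572,401)),'tip-1':((165,148),(534,307)),'tip0':((222,222),(498,213)),'tip1':((286,313),(467,135)),'tip2':((353,405),(437,60)),'ball':((545,103),(167,192))}
T={}
for n,(a,b) in P.items():
    x,r=tri([(S,(250+a[0]*k,190+a[1]*k)),(D,(200+b[0]*q,170+b[1]*q))]);T[n]=x;print(n,x.round(4),round(r,4))
for n,z,L in(('box',.05,[(40,280),(193,235),(297,405),(130,475)]),('tray',.018,[(3,38),(172,8),(236,198),(48,237)]),('knob',.094,[(145,330),(215,345),(180,350),(197,337)]),('tick',.05,[(115,405)])):
    print(n);W=np.array([atz(D,(200+a*q,170+b*q),z) for a,b in L]);print(W.round(3),W.mean(0).round(3))
W=np.array([atz(D,p,.045) for p in[(232,350),(292,318),(320,378),(258,405)]]);print(W.round(3),W.mean(0).round(3))
W=np.array([atz(S,p,.018) for p in[(396,291),(440,268),(506,324),(461,355)]]);print('trayS',W.round(3),W.mean(0).round(3))
E
```

```text
tip-2 [ 0.6439 -0.1578  0.0851] 0.0014
tip-1 [ 0.6505 -0.0779  0.0825] 0.0008
tip0 [0.6562 0.0024 0.087 ] 0.0001
tip1 [0.6625 0.0822 0.0839] 0.0009
tip2 [0.6681 0.1595 0.0856] 0.0002
ball [0.4528 0.0511 0.1231] 0.0013
box
[[ 0.368  0.072  0.05 ]
 [ 0.472  0.081  0.05 ]
 [ 0.497 -0.081  0.05 ]
 [ 0.388 -0.102  0.05 ]] [ 0.431 -0.008  0.05 ]
tray
[[0.392 0.362 0.018]
 [0.521 0.357 0.018]
 [0.514 0.139 0.018]
 [0.383 0.142 0.018]] [0.453 0.25  0.018]
knob
[[ 0.418 -0.032  0.094]
 [ 0.455 -0.057  0.094]
 [ 0.434 -0.055  0.094]
 [ 0.446 -0.048  0.094]] [ 0.438 -0.048  0.094]
tick
[[ 0.391 -0.047  0.05 ]] [ 0.391 -0.047  0.05 ]
[[ 0.355 -0.206  0.045]
 [ 0.489 -0.168  0.045]
 [ 0.499 -0.32   0.045]
 [ 0.374 -0.338  0.045]] [ 0.429 -0.258  0.045]
trayS [[0.525 0.162 0.018]
 [0.391 0.163 0.018]
 [0.385 0.357 0.018]
 [0.52  0.36  0.018]] [0.455 0.261 0.018]
```

View pics/wrist0.png

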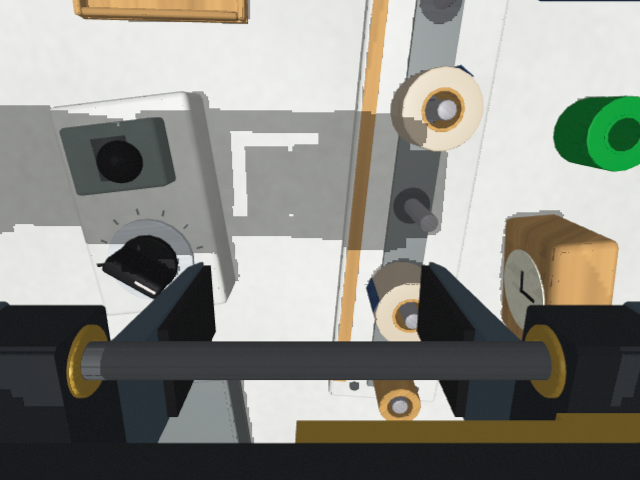

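```bash
python3 - <<'E'
from h import *
S=env.camera_model('scene');D=env.camera_model('side');Wm=env.camera_model('wrist');k=.26667;q=.28333
P={'tip-2':((114,73),(572,401),(400,407)),'tip-1':((165,148),(534,307),(410,321)),'tip0':((222,222),(498,213),(428,218)),'tip1':((286,313),(467,135),(447,109)),'ball':((545,103),(167,192),(120,161))}
for n,(a,b,c) in P.items():
    x,r=tri([(S,(250+a[0]*k,190+a[1]*k)),(D,(200+b[0]*q,170+b[1]*q)),(Wm,c)]);print(n,x.round(4),round(r,4))
for z,L in((.05,[(52,108),(205,92),(238,285)]),(.094,[(104,264),(155,294),(174,264),(140,238),(145,287)]),(.055,[(105,265),(150,260)])):
    print(np.array([atz(Wm,p,z) for p in L]).round(4))
b=cv2.imread('pics/raw_wrist0.png')[200:320,60:220];a=cv2.imread('pics/raw_side0.png')[240:320,220:330]
cv2.imwrite('pics/c3.png',np.vstack([cv2.resize(b,(400,300),interpolation=2),cv2.resize(a,(400,290),interpolation=2)]))
E
```

```text
tip-2 [ 0.6443 -0.1586  0.0862] 0.0027
tip-1 [ 0.6499 -0.0795  0.0833] 0.0027
tip0 [0.6564 0.0031 0.0868] 0.0012
tip1 [0.663  0.0814 0.0844] 0.0024
ball [0.4532 0.0505 0.123 ] 0.002
[[ 0.374   0.0811  0.05  ]
 [ 0.4913  0.0926  0.05  ]
 [ 0.5077 -0.0648  0.05  ]]
[[ 0.419  -0.0289  0.094 ]
 [ 0.4538 -0.0529  0.094 ]
 [ 0.4704 -0.0289  0.094 ]
 [ 0.4478 -0.0089  0.094 ]
 [ 0.447  -0.0472  0.094 ]]
[[ 0.3987 -0.0445  0.055 ]
 [ 0.4368 -0.0401  0.055 ]]
```

View pics/c3.png

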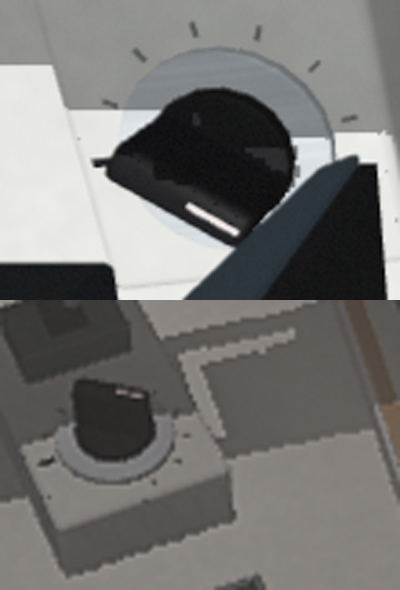

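The scan reads consistently: spindle tips are at z≈0.085 (given 0.088) and the ball is at 0.123 (given about 0.125). Two rolls sit on spindles −80 and +80, and one core on −160. The knob bar lies at −0.56 rad with its white mark at the rear, so the counter is at about 3.8 rad. I'll start with the lever.

Emit:
apply_moves(plan=[[[1.2,-2,0],0,0],[[1.2,-2,0],0,0],[[1.2,-2,0],0,0],[[1.3,-1.9,0],0,0],[[0,0,0],0,0],[[0,0,0],0,0],[[0,0,0],0,0],[[0,0,0],0,0]])

```text
time_s: 1.15
tcp_pos: [0.4964, 0.0487, 0.2138]
tcp_rot: [0.707, 0.707, -0.0, 0.0]
force: [0.4, -0.1, -0.1]
opening: 0.0144
gripper_force: 0.0
```

```bash
python3 - <<'E'
from h import *
S=env.camera_model('scene');D=env.camera_model('side')
for n,s,d in(('lotion',(233,213),(420,365)),('jar',(259,192),(381,403)),('clock',(0,0),(0,0))):
    if s[0]: print(n,atz(S,s,0).round(3),atz(D,d,0).round(3))
print('clock top',[atz(S,p,.09).round(3) for p in((228,243),(240,238),(268,266),(258,270))])
save('wrist','w1.png')
E
```

```text
lotion [ 0.717 -0.307  0.   ] [ 0.708 -0.328  0.   ]
jar [ 0.613 -0.353  0.   ] [ 0.601 -0.382  0.   ]
clock top [array([ 0.804, -0.111,  0.09 ]), array([ 0.774, -0.112,  0.09 ]), array([0.76 , 0.001, 0.09 ]), array([0.783, 0.   , 0.09 ])]
```

Emit:
apply_moves(plan=[[[0,0,2.7],0,0],[[0,0,2.7],0,0],[[0,0,2.7],0,0],[[0,0,2.7],0,0],[[0,0,0],0,0],[[0,0,0],0,0]])

```text
time_s: 1.95
tcp_pos: [0.4969, 0.049, 0.1068]
tcp_rot: [0.707, 0.707, 0.001, 0.001]
force: [0.3, 0.8, 0.3]
opening: 0.0003
gripper_force: 0.0
```

Emit:
apply_moves(plan=[[[0,-1,0],0,0],[[0,-1,0],0,0],[[0,-1,0],0,0],[[0,-1,0],0,0],[[0,-1,0],0,0],[[0,-0.8,0],0,0],[[0,0,0],0,0]])

```text
time_s: 2.82
tcp_pos: [0.4365, 0.049, 0.1056]
tcp_rot: [0.707, 0.707, -0.001, -0.001]
force: [0.1, -0.7, 0.8]
opening: 0.0006
gripper_force: 0.0
```

Now small steps until the stop shows in the force.

Emit:
apply_moves(plan=[[[0,-0.4,0],0,0],[[0,-0.4,0],0,0],[[0,0,0],0,0],[[0,0,0],0,0]])

```text
time_s: 3.32
tcp_pos: [0.4298, 0.0491, 0.1059]
tcp_rot: [0.707, 0.707, -0.0, -0.0]
force: [-0.2, 0.2, 0.3]
opening: 0.0005
gripper_force: 0.0
```

Emit:
apply_moves(plan=[[[0,-0.3,0],0,0],[[0,0,0],0,0]])

```text
time_s: 3.58
tcp_pos: [0.4269, 0.049, 0.106]
tcp_rot: [0.707, 0.707, 0.0, 0.0]
force: [1.0, 0.7, -0.0]
opening: 0.0007
gripper_force: 0.1
```

Emit:
apply_moves(plan=[[[0,-0.3,0],0,0],[[0,0,0],0,0]])

```text
time_s: 3.82
tcp_pos: [0.4237, 0.049, 0.106]
tcp_rot: [0.707, 0.707, -0.0, -0.0]
force: [0.3, 0.3, -0.4]
opening: 0.0003
gripper_force: 0.1
```

```bash
python3 - <<'E'
from h import *
save('side','s2.png',(190,180,310,300),2.5); save('scene','s3.png',(320,170,440,270),2.5)
a=cv2.imread('pics/s2.png');b=cv2.imread('pics/s3.png');cv2.imwrite('pics/m2.png',np.hstack([a,cv2.copyMakeBorder(b,0,50,0,0,0)]))
E
```

```text
(no output)
```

View pics/m2.png

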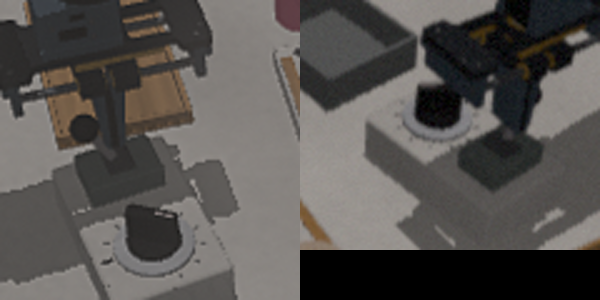

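The ball, at (224,231) in the side view, is now forward of the fingers, but I've felt no stop yet. I'll keep pushing.

Emit:
apply_moves(plan=[[[0,-0.3,0],0,0],[[0,-0.3,0],0,0],[[0,0,0],0,0]])

```text
time_s: 4.3
tcp_pos: [0.4207, 0.0491, 0.1065]
tcp_rot: [0.707, 0.707, 0.002, 0.002]
force: [6.4, -0.6, -3.2]
opening: 0.0002
gripper_force: 3.0
```

```bash
python3 - <<'E'
from h import *
D=env.camera_model('side');print(atz(D,(223.6,231.2),.125))
E
```

```text
[0.3994017  0.04375175 0.125     ]
```

Contact force rises at the stop with the ball at x≈0.399, so the lever is off. Next I'll retreat and line up over the knob.

Emit:
apply_moves(plan=[[[0,2,0],0,0],[[0,0,-3],0,0],[[0,0,-3],0,0.0],[[0,0,-2],0,4.5],[[-3,0,0],0,4.5],[[-3,0,0],0,4.5],[[-2.9,0,0],0,4.5],[[0,0,0],0,4.5]])

```text
time_s: 5.3
tcp_pos: [0.4374, -0.0409, 0.1858]
tcp_rot: [0.708, 0.706, -0.0, -0.0]
force: [-0.2, 0.3, 0.4]
opening: 0.0441
gripper_force: 0.0
```

```bash
python3 - <<'E'
from h import *
save('wrist','w3.png'); save('side','s3.png',(195,190,315,310),4)
m=env.camera_model('wrist');print(env.state()['tcp_pos'],proj(m,[[.438,-.04,.094],[.4,.0437,.125]]))
E
```

```text
[ 0.43751023 -0.03958411  0.18580401] [[316.39614437 237.96639006]
 [244.04697006 103.21836244]]
```

View pics/w3.png

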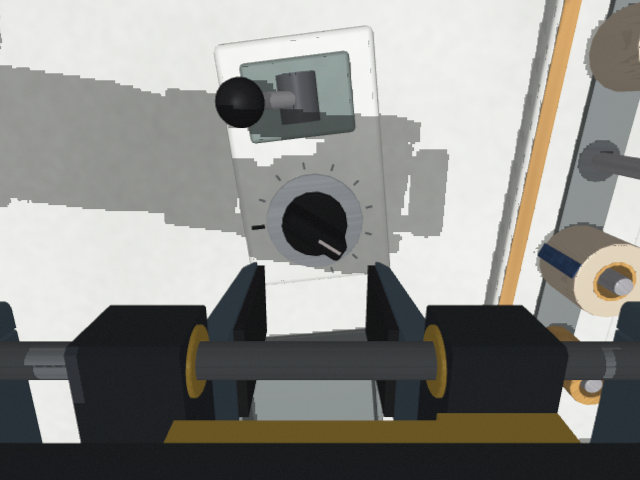

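The lever ball (240,102) leans fully to the front. The knob disc is centred at (314,222), with the mark at (330,248) and the bar end at (342,257).

```bash
python3 - <<'E'
from h import *
m=env.camera_model('wrist')
c=atz(m,(314,222),.060);k=atz(m,(330,248),.094);e=atz(m,(341,256),.094);t=atz(m,(258,227),.05)
print(c,k,e,t); 
for p in(k,e): print(np.arctan2(*(p-c)[1::-1]),np.hypot(*(p-c)[:2]))
print(np.arctan2(*(t-c)[1::-1]))
i=cv2.imread('pics/raw_wrist'+'0.png')
E
```

```text
[ 0.4363355  -0.03827468  0.06      ] [ 0.44694053 -0.04692184  0.094     ] [ 0.45426322 -0.05251276  0.094     ] [ 0.39390812 -0.04477795  0.05      ]
-0.6840506805292692 0.0136835651725743
-0.6711906023919857 0.022893798175058475
-2.989496368800586
```

Emit:
apply_moves(plan=[[[0,0,0],0.183,5],[[0,0,0],0.183,5],[[0,0,0],0.183,5],[[0,0,0],0.183,5],[[0,0,0],0.183,5],[[0,0,0],0.183,5],[[0,0,0],0.183,5],[[0,0,0],0.183,5]])

```text
time_s: 6.4
tcp_pos: [0.4377, -0.0387, 0.1859]
tcp_rot: [0.999, 0.051, -0.0, -0.0]
force: [0.5, 0.3, 0.1]
opening: 0.0501
gripper_force: 0.0
```

Emit:
apply_moves(plan=[[[0,0,0],0.183,5],[[0,0,0],0.183,5],[[0,0,0],0.183,5],[[0,0,0],0.183,5],[[0,0,0],0,5],[[0,0,0],0,5]])

```text
time_s: 7.15
tcp_pos: [0.4379, -0.0394, 0.1859]
tcp_rot: [0.952, -0.306, -0.0, -0.0]
force: [0.8, 0.3, 0.2]
opening: 0.0501
gripper_force: 0.0
```

```bash
python3 - <<'E'
from h import *
from scipy.spatial.transform import Rotation as Ro
s=env.state();R=Ro.from_quat(s['tcp_rot']).as_matrix();print(s['qpos'].round(3),s['tcp_pos'],R.round(3),np.arctan2(R[1,1],R[0,1]))
d=np.array([.437,-.039,.071])-s['tcp_pos'];print(R.T@d*100)
E
```

```text
[-0.116  0.129  1.896  0.     1.117  2.076] [ 0.43790059 -0.03936859  0.18592147] [[ 0.813 -0.583 -0.   ]
 [-0.583 -0.813  0.   ]
 [-0.    -0.    -1.   ]] -2.1925974315090815
[-0.0911595   0.02361566 11.49217301]
```

Emit:
apply_moves(plan=[[[0,0,3],0,5],[[0,0,3],0,5],[[0,0,3],0,5],[[0,0,2.5],0,5],[[0,0,0],0,5],[[0,0,0],0,5]])

```text
time_s: 7.9
tcp_pos: [0.4388, -0.04, 0.0718]
tcp_rot: [0.952, -0.307, 0.001, -0.0]
force: [-0.6, -0.4, -0.5]
opening: 0.0499
gripper_force: 0.0
```

Emit:
apply_moves(plan=[[[0,0,0],0,0.5],[[0,0,0],0,0.5],[[0,0,0],0,0.5],[[0,0,0],0,0.5],[[0,0,0],0,0.5],[[0,0,0],0,0.5]])

```text
time_s: 8.65
tcp_pos: [0.4369, -0.0412, 0.0712]
tcp_rot: [0.952, -0.307, -0.001, 0.001]
force: [-3.4, -4.4, 5.1]
opening: 0.0141
gripper_force: 30.0
```

Gripped: the opening is 14.1 mm, matching the bar thickness. Now turning anticlockwise.

Emit:
apply_moves(plan=[[[0,0,0],-0.18,0.5],[[0,0,0],-0.18,0.5],[[0,0,0],-0.18,0.5],[[0,0,0],-0.18,0.5],[[0,0,0],-0.18,0.5],[[0,0,0],-0.18,0.5],[[0,0,0],-0.18,0.5],[[0,0,0],-0.18,0.5]])

```text
time_s: 9.65
tcp_pos: [0.4368, -0.04, 0.0711]
tcp_rot: [0.917, 0.399, -0.001, -0.001]
force: [-3.6, -0.9, 4.6]
opening: 0.0138
gripper_force: 30.0
```

Emit:
apply_moves(plan=[[[0,0,0],-0.18,0.5],[[0,0,0],-0.18,0.5],[[0,0,0],-0.18,0.5],[[0,0,0],-0.18,0.5],[[0,0,0],-0.18,0.5],[[0,0,0],-0.18,0.5],[[0,0,0],-0.18,0.5],[[0,0,0],-0.18,0.5]])

```text
time_s: 10.65
tcp_pos: [0.4356, -0.04, 0.0711]
tcp_rot: [0.426, 0.905, -0.001, -0.002]
force: [-7.2, -1.1, 7.6]
opening: 0.0139
gripper_force: 30.0
```

Emit:
apply_moves(plan=[[[0,0,0],-0.18,0.5],[[0,0,0],-0.18,0.5],[[0,0,0],-0.18,0.5],[[0,0,0],-0.18,0.5],[[0,0,0],0,0.5]])

```text
time_s: 11.28
tcp_pos: [0.4353, -0.0405, 0.0712]
tcp_rot: [0.082, 0.997, -0.001, -0.003]
force: [-7.0, -2.8, 7.8]
opening: 0.0138
gripper_force: 30.0
```

```bash
cat > st.py <<'E'
from h import *
from scipy.spatial.transform import Rotation as Ro
s=env.state();R=Ro.from_quat(s['tcp_rot']).as_matrix();print(s['qpos'].round(3),s['tcp_pos'].round(4),'tooly',np.arctan2(R[1,1],R[0,1]).round(3),'F',s['force'].round(1),'T',s['torque'].round(2))
E
python3 st.py
```

```text
[-1.180e-01  2.620e-01  2.067e+00 -2.000e-03  8.180e-01 -1.522e+00] [ 0.4353 -0.0405  0.0712] tooly 1.406 F [-7.  -2.8  7.8] T [-0.48  1.12  0.06]
```

Emit:
apply_moves(plan=[[[0,0,0],-0.13,0.5],[[0,0,0],-0.12,0.5],[[0,0,0],0,0.5]])

```text
time_s: 11.65
tcp_pos: [0.4353, -0.0407, 0.0712]
tcp_rot: [-0.043, 0.999, -0.001, -0.003]
force: [-6.6, -5.3, 8.5]
opening: 0.0135
gripper_force: 30.0
```

```bash
python3 st.py
```

```text
[-0.118  0.262  2.067 -0.003  0.818 -1.772] [ 0.4353 -0.0407  0.0712] tooly 1.656 F [-6.6 -5.3  8.5] T [-0.55  1.08  0.06]
```

Emit:
apply_moves(plan=[[[0,0,0],-0.06,0.5],[[0,0,0],-0.04,0.5],[[0,0,0],0,0.5]])

```text
time_s: 12.02
tcp_pos: [0.4355, -0.0407, 0.0711]
tcp_rot: [-0.09, 0.996, 0.0, -0.003]
force: [-6.1, -5.3, 8.4]
opening: 0.0146
gripper_force: 31.1
```

```bash
python3 st.py
```

```text
[-1.190e-01  2.620e-01  2.067e+00 -1.000e-03  8.170e-01 -1.868e+00] [ 0.4355 -0.0407  0.0711] tooly 1.751 F [-6.1 -5.3  8.4] T [-0.79  1.09 -1.15]
```

A torque of −1.15 N·m and wider pads mean the zero stop is reached. Release, lift, and turn the tool back.

Emit:
apply_moves(plan=[[[0,0,0],0,5],[[0,0,0],0,5],[[0,0,0],0,5],[[0,0,0],0,5],[[0,0,-3],0,5],[[0,0,-3],0,5],[[0,0,-3],0,5],[[0,0,-2.5],0,5]])

```text
time_s: 13.02
tcp_pos: [0.4382, -0.0399, 0.1871]
tcp_rot: [-0.092, 0.996, -0.0, 0.001]
force: [0.2, -0.6, -0.3]
opening: 0.0502
gripper_force: 0.0
```

Emit:
apply_moves(plan=[[[0,0,0],0.183,9],[[0,0,0],0.183,9],[[0,0,0],0.183,9],[[0,0,0],0.183,9],[[0,0,0],0.183,9],[[0,0,0],0.183,9],[[0,0,0],0.183,9],[[0,0,0],0.183,9]])

```text
time_s: 14.02
tcp_pos: [0.4379, -0.0399, 0.1858]
tcp_rot: [0.6, 0.8, -0.0, -0.0]
force: [-0.4, 0.6, -0.5]
opening: 0.0898
gripper_force: 0.0
```

Emit:
apply_moves(plan=[[[0,0,0],0.183,9],[[0,0,0],0.104,9],[[0,0,0],0,9]])

```text
time_s: 14.4
tcp_pos: [0.438, -0.0399, 0.1859]
tcp_rot: [0.706, 0.709, -0.0, -0.0]
force: [0.4, -0.1, 0.2]
opening: 0.0899
gripper_force: 0.0
```

```bash
python3 st.py; python3 -c "
from h import *
save('wrist','w4.png',(190,10,430,290),2); save('side','s4.png'); save('scene','c4.png')
"
```

```text
[-0.117  0.129  1.896  0.     1.117 -0.122] [ 0.438  -0.0399  0.1859] tooly 0.004 F [ 0.4 -0.1  0.2] T [ 0.03 -0.03  0.04]
```

View pics/w4.png

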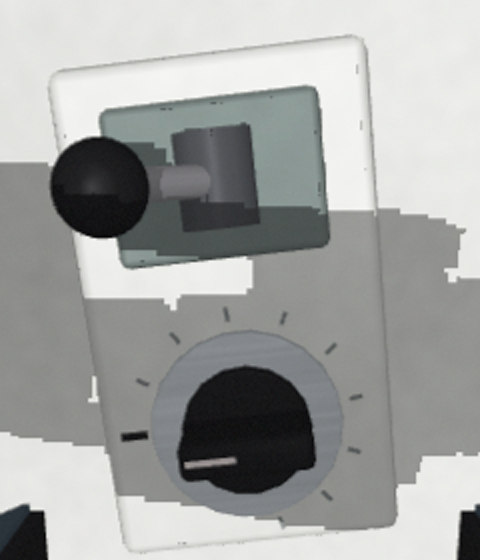

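The mark is at the front end, parallel to the box edge and facing the tick, so the counter is at zero. Next is the core.

Emit:
apply_moves(plan=[[[-1.7,2.94,0],0,9],[[-1.7,2.94,0],0,9],[[-1.7,2.94,0],0,9],[[-1.7,2.94,0],0,8],[[-1.7,2.94,0],0,8],[[-1.7,2.94,0],0,8],[[-1.7,2.94,0],0,8],[[0,0,0],0,8]])

```text
time_s: 15.55
tcp_pos: [0.6456, -0.1594, 0.1849]
tcp_rot: [0.706, 0.708, -0.0, -0.0]
force: [-0.8, 0.3, -0.6]
opening: 0.0799
gripper_force: 0.0
```

```bash
python3 st.py; python3 -c "
from h import *
save('wrist','w5.png')
m=env.camera_model('wrist');print(proj(m,[[.644,-.159,.088],[.644,-.159,.028],[.65,-.0795,.088]]))
"
```

```text
[-0.259  0.48   1.385 -0.     1.277 -0.262] [ 0.6456 -0.1594  0.1849] tooly 0.003 F [-0.8  0.3 -0.6] T [ 0.06  0.09 -0.02]
[[315.30624744 235.51281642]
 [315.35562041 213.90024545]
 [325.40671102 110.97223823]]
```

View pics/w5.png

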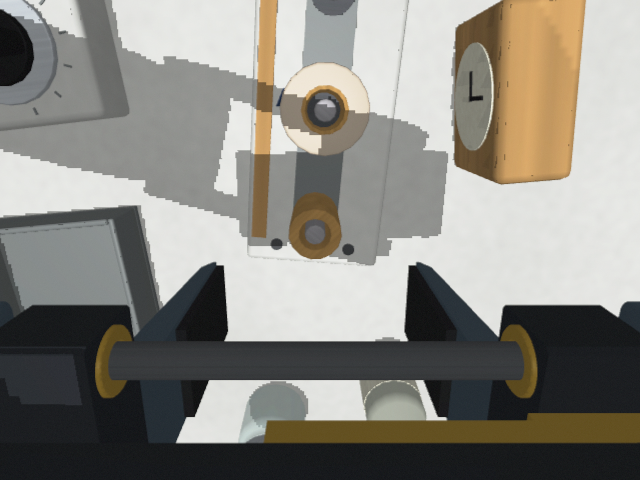

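The core tip (315,233) and roll tip (325,109) are where predicted. Descending.

Emit:
apply_moves(plan=[[[0,-0.1,3],0,8],[[0,0,3],0,8],[[0,0,3],0,8],[[0,0,3],0,8],[[0,0,1.4],0,8],[[0,0,0],0,7],[[0,0,0],0,3],[[0,0,0],0,3]])

```text
time_s: 16.6
tcp_pos: [0.644, -0.1586, 0.0534]
tcp_rot: [0.706, 0.708, 0.001, 0.001]
force: [-0.8, 0.4, 0.8]
opening: 0.0529
gripper_force: 0.0
```

Emit:
apply_moves(plan=[[[0,0,0],0,3],[[0,0,0],0,3],[[0,0,0],0,3],[[0,0,-2],0,3],[[0,0,-3],0,3],[[0,0,-3],0,3],[[0,0,-3],0,3],[[0,0,-1],0,3]])

```text
time_s: 17.6
tcp_pos: [0.644, -0.1586, 0.1738]
tcp_rot: [0.706, 0.708, 0.001, 0.001]
force: [-0.5, -0.3, 0.3]
opening: 0.0359
gripper_force: 30.0
```

```bash
python3 st.py; python3 -c "
from h import *
save('side','s6.png',(200,140,440,420),2)
"
```

```text
[-0.259  0.482  1.41  -0.     1.247 -0.262] [ 0.644  -0.1586  0.1738] tooly 0.003 F [-0.5 -0.3  0.3] T [ 0.05  0.   -0.  ]
```

View pics/s6.png

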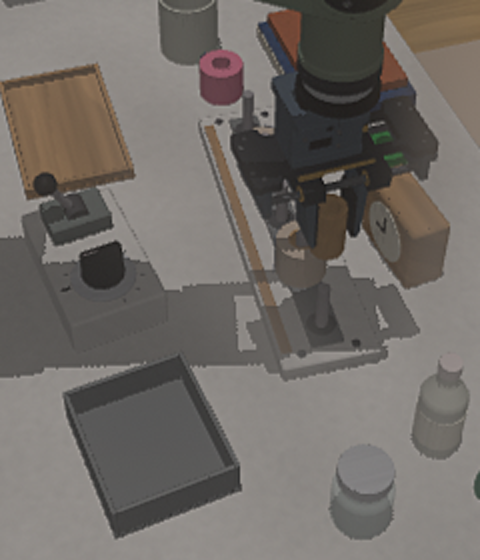

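The core is held (36 mm) and clear of the spindle. The basket (rim corners near (232,338), (290,317), (320,372), (256,396) in the full image) is still around (0.43, −0.25).

Emit:
apply_moves(plan=[[[-1.33,-3.06,0],0,3],[[-1.33,-3.06,0],0,3],[[-1.33,-3.06,0],0,3],[[-1.33,-3.06,0],0,3],[[-1.33,-3.06,0],0,3],[[-1.33,-3.06,0],0,3],[[-1.33,-3.06,0],0,3],[[0,0,0],0,3]])

```text
time_s: 18.65
tcp_pos: [0.4269, -0.2522, 0.1708]
tcp_rot: [0.707, 0.707, -0.0, -0.001]
force: [-0.6, -0.1, 0.1]
opening: 0.0355
gripper_force: 30.0
```

```bash
python3 st.py; python3 - <<'E'
from h import *
save('wrist','w7.png');save('side','s7.png',(200,240,440,420),1);
D=env.camera_model('side')
W=np.array([atz(D,p,.045) for p in[(232.5,338.5),(290,317.5),(320,372),(257,396)]]);print(W.round(3),W.mean(0).round(3))
a=cv2.imread('pics/raw_wrist'+'0.png')
a=cv2.imread('pics/w7.png');b=cv2.imread('pics/s7.png')
cv2.imwrite('pics/m7.png',np.hstack([cv2.resize(a,(480,360)),cv2.resize(b,(320,240)) if 0 else cv2.copyMakeBorder(cv2.resize(b,(320,240)),0,120,0,0,0)]))
E
```

```text
[-0.557  0.231  1.806 -0.     1.108 -0.557] [ 0.4269 -0.2522  0.1708] tooly 0.001 F [-0.6 -0.1  0.1] T [-0.05 -0.08  0.02]
[[ 0.362 -0.18   0.045]
 [ 0.485 -0.166  0.045]
 [ 0.503 -0.308  0.045]
 [ 0.377 -0.32   0.045]] [ 0.432 -0.243  0.045]
```

View pics/m7.png

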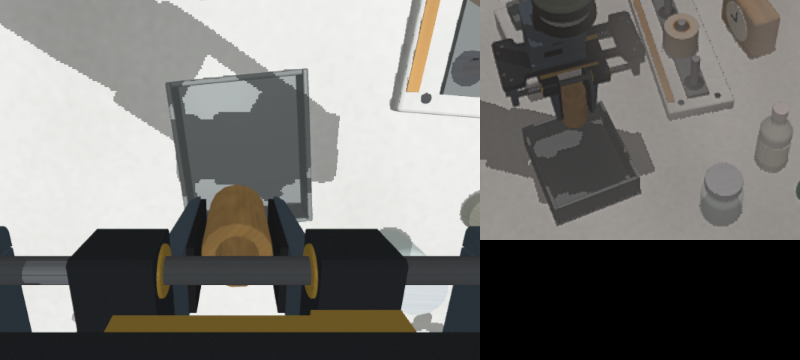

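The basket measures about 126 × 142 mm centred at (0.432, −0.243), with the core above it. Lowering and releasing.

Emit:
apply_moves(plan=[[[0.6,0.5,3],0,3],[[0,0,3],0,3],[[0,0,3],0,3],[[0,0,3],0,3],[[0,0,1.6],0,3],[[0,0,0],0,3],[[0,0,0],0,5.5],[[0,0,0],0,5.5]])

```text
time_s: 19.75
tcp_pos: [0.4351, -0.2463, 0.0368]
tcp_rot: [0.706, 0.708, 0.0, 0.001]
force: [0.3, -0.2, 0.4]
opening: 0.0525
gripper_force: 0.0
```

Emit:
apply_moves(plan=[[[0,0,0],0,5.5],[[0,0,0],0,5.5],[[0,0,-2],0,5.5],[[0,0,-3],0,5.5],[[0,0,-3],0,5.5],[[0,0,-3],0,5.5],[[0,0,-3],0,9],[[0,0,0],0,9]])

```text
time_s: 20.75
tcp_pos: [0.4355, -0.2469, 0.1782]
tcp_rot: [0.706, 0.708, 0.001, 0.003]
force: [0.3, -0.2, -0.4]
opening: 0.0721
gripper_force: 0.0
```

```bash
python3 st.py
```

```text
[-0.539  0.227  1.79   0.     1.118 -0.542] [ 0.4355 -0.2469  0.1782] tooly 0.003 F [ 0.3 -0.2 -0.4] T [-0.05 -0.01 -0.02]
```

Emit:
apply_moves(plan=[[[2.1,2.68,0],0,9],[[2.1,2.68,0],0,9],[[2.1,2.68,0],0,9],[[2.1,2.68,0],0,9],[[2.1,2.68,0],0,9],[[2.1,2.68,0],0,9],[[2.1,2.68,0],0,9],[[2.0,2.68,0],0,9]])

```text
time_s: 21.75
tcp_pos: [0.6482, -0.0776, 0.1741]
tcp_rot: [0.706, 0.708, -0.001, -0.001]
force: [-0.1, -0.4, -0.4]
opening: 0.0903
gripper_force: 0.0
```

Emit:
apply_moves(plan=[[[0,0,0],0,9],[[0,0,0],0,9]])

```text
time_s: 22.0
tcp_pos: [0.6471, -0.0787, 0.1746]
tcp_rot: [0.706, 0.708, -0.001, -0.001]
force: [0.1, 0.6, -0.8]
opening: 0.0903
gripper_force: 0.0
```

```bash
python3 st.py; python3 - <<'E'
from h import *
save('wrist','w8.png',(160,20,480,280),1.25)
m=env.camera_model('wrist');print((proj(m,[[.6499,-.0795,.088]])-[160,20])*1.25)
save('side','s8.png',(200,140,440,400),1.25)
cv2.imwrite('pics/m8.png',np.hstack([cv2.imread('pics/w8.png'),cv2.imread('pics/s8.png')]))
E
```

```text
[-0.138  0.467  1.433 -0.     1.244 -0.141] [ 0.6471 -0.0787  0.1746] tooly 0.003 F [ 0.1  0.6 -0.8] T [ 0.02  0.01 -0.01]
[[200.40797608 275.3397824 ]]
```

View pics/m8.png

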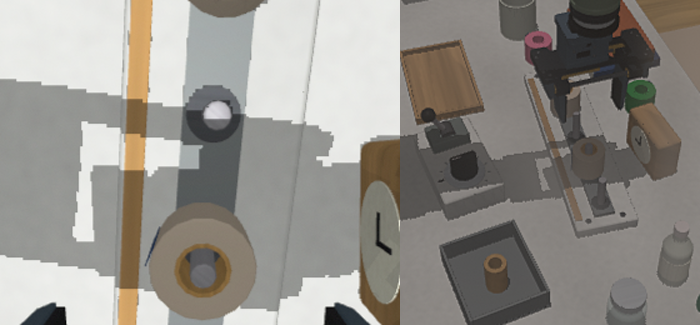

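The core stands in the basket. The roll A tip at crop (203,273) is within 2 mm of the prediction. Descend and grasp.

Emit:
apply_moves(plan=[[[-0.1,0.35,3],0,9.1],[[0,0,3],0,9.1],[[0,0,3],0,9.1],[[0,0,2.5],0,9.1],[[0,0,1.2],0,9.1],[[0,0,0],0,9.1],[[0,0,0],0,5],[[0,0,0],0,5]])

```text
time_s: 23.1
tcp_pos: [0.6524, -0.0796, 0.0502]
tcp_rot: [0.706, 0.708, 0.001, 0.001]
force: [0.7, -0.1, 0.0]
opening: 0.0737
gripper_force: 0.0
```

Emit:
apply_moves(plan=[[[0,0,0],0,5],[[0,0,0],0,5],[[0,0,0],0,5],[[0,0,-2],0,5],[[0,0,-2],0,5],[[0,0,-3],0,5],[[0,0,-3],0,5],[[0,0,0],0,5]])

```text
time_s: 24.1
tcp_pos: [0.6531, -0.0796, 0.1511]
tcp_rot: [0.706, 0.708, 0.002, 0.002]
force: [0.1, -0.0, -0.6]
opening: 0.0579
gripper_force: 30.0
```

```bash
python3 st.py; python3 - <<'E'
from h import *
save('side','s9.png'); save('scene','c9.png')
a=cv2.imread('pics/s9.png')[140:330,190:390];b=cv2.imread('pics/c9.png')[200:370,250:520]
cv2.imwrite('pics/m9.png',np.hstack([cv2.resize(a,(400,380)),cv2.copyMakeBorder(cv2.resize(b,(400,252)),0,128,0,0,0)]))
E
```

```text
[-0.139  0.488  1.458  0.     1.19  -0.142] [ 0.6531 -0.0796  0.1511] tooly 0.003 F [ 0.1 -0.  -0.6] T [-0.   -0.03 -0.02]
```

View pics/m9.png

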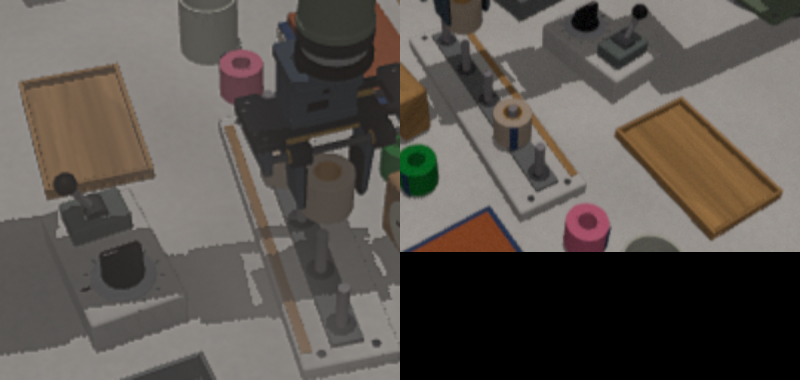

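```bash
python3 - <<'E'
from h import *
S=env.camera_model('scene');D=env.camera_model('side')
for m,L in((S,[(250+(a-400)*.675,200+b*.6746) for a,b in((616,133),(683,98),(780,192),(712,234))]),(D,[(190+a/2,140+b/2) for a,b in((20,85),(120,66),(153,174),(50,194))])):
    W=np.array([atz(m,p,.018) for p in L]);print(W.round(3)[:,:2],W.mean(0).round(3))
E
```

```text
[[0.523 0.159]
 [0.385 0.16 ]
 [0.395 0.367]
 [0.526 0.364]] [0.457 0.263 0.018]
[[0.388 0.356]
 [0.524 0.353]
 [0.513 0.136]
 [0.386 0.142]] [0.453 0.247 0.018]
```

Emit:
apply_moves(plan=[[[3.8,-1.0,0],0,5],[[3.8,-1.0,0],0,5],[[3.8,-2.2,0],0,5],[[3.8,-2.2,0],0,5],[[3.8,-2.2,0],0,5],[[3.8,-2.2,0],0,5],[[3.8,-2.2,0],0,5],[[3.8,-2.2,0],0,5]])

```text
time_s: 25.2
tcp_pos: [0.4968, 0.2248, 0.1469]
tcp_rot: [0.706, 0.708, -0.002, -0.001]
force: [0.2, -0.1, -0.6]
opening: 0.0582
gripper_force: 30.0
```

Emit:
apply_moves(plan=[[[3.8,-2.2,0],0,5],[[3.7,-2.4,0],0,5],[[0,0,0],0,5],[[0,0,0],0,5]])

```text
time_s: 25.7
tcp_pos: [0.452, 0.2983, 0.1477]
tcp_rot: [0.706, 0.708, -0.001, 0.0]
force: [-0.2, -0.8, -0.3]
opening: 0.0582
gripper_force: 30.0
```

```bash
python3 st.py; python3 - <<'E'
from h import *
save('wrist','w10.png')
m=env.camera_model('wrist');print(proj(m,[[.387,.362,.018],[.522,.362,.018],[.387,.147,.018],[.522,.147,.018]]))
E
```

```text
[ 5.620e-01  3.200e-01  1.741e+00 -1.000e-03  1.083e+00  5.590e-01] [0.452  0.2983 0.1477] tooly 0.004 F [-0.2 -0.8 -0.3] T [0.05 0.01 0.02]
[[221.85170876 132.91402481]
 [415.82498968 133.26836596]
 [237.75254793 394.92766079]
 [397.93919226 395.12807431]]
```

View pics/w10.png

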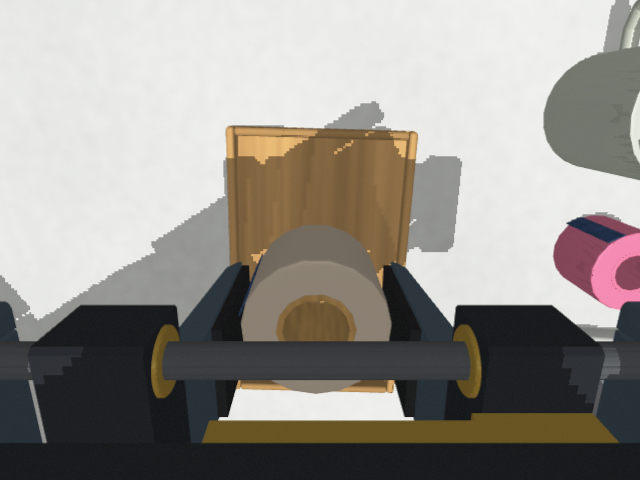

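The tray rim corners (228,128), (417,133), (238,387) and (392,391) put its centre at about (0.457, 0.258). Lowering the roll at y≈0.303.

Emit:
apply_moves(plan=[[[0.4,0.4,3],0,5],[[0,0,3],0,5],[[0,0,3],0,5],[[0,0,1.7],0,5],[[0,0,0.6],0,5],[[0,0,0],0,5],[[0,0,0],0,5]])

```text
time_s: 26.62
tcp_pos: [0.4573, 0.303, 0.0368]
tcp_rot: [0.706, 0.708, 0.001, 0.0]
force: [0.3, 1.1, -0.7]
opening: 0.0576
gripper_force: 30.0
```

Emit:
apply_moves(plan=[[[0,0,0.4],0,5],[[0,0,0],0,5]])

```text
time_s: 26.88
tcp_pos: [0.4564, 0.3029, 0.032]
tcp_rot: [0.706, 0.708, 0.0, 0.0]
force: [-0.3, -0.4, -1.4]
opening: 0.0584
gripper_force: 30.0
```

Emit:
apply_moves(plan=[[[0,0,0.3],0,5],[[0,0,0],0,5]])

```text
time_s: 27.12
tcp_pos: [0.4563, 0.3029, 0.0288]
tcp_rot: [0.706, 0.708, -0.0, -0.0]
force: [-0.6, -0.9, -0.8]
opening: 0.058
gripper_force: 30.0
```

Emit:
apply_moves(plan=[[[0,0,0.2],0,5],[[0,0,0],0,5]])

```text
time_s: 27.38
tcp_pos: [0.4566, 0.3031, 0.0275]
tcp_rot: [0.706, 0.708, 0.0, 0.0]
force: [-1.0, -0.2, 3.7]
opening: 0.0583
gripper_force: 30.0
```

Contact with the tray floor (Fz rises to 3.7 N). Release, lift, and head for roll B.

Emit:
apply_moves(plan=[[[0,0,0],0,7.6],[[0,0,0],0,7.6],[[0,0,0],0,7.6],[[0,0,-2],0,7.6],[[0,0,-3],0,7.6],[[0,0,-3],0,7.6],[[0,0,-4],0,9.1],[[0,0,-2],0,9.1]])

```text
time_s: 28.38
tcp_pos: [0.4573, 0.3034, 0.1691]
tcp_rot: [0.706, 0.708, 0.002, 0.0]
force: [0.0, -0.1, 0.3]
opening: 0.0901
gripper_force: 0.0
```

Emit:
apply_moves(plan=[[[-2.8,2.6,0],0,9.1],[[-2.8,2.6,0],0,9.1],[[-2.8,2.6,0],0,9.1],[[-2.8,2.6,0],0,9.1],[[-2.8,2.6,0],0,9.1],[[-2.8,2.6,0],0,9.1],[[-2.7,2.6,0],0,9.1],[[-2.7,2.4,0],0,9.1]])

```text
time_s: 29.38
tcp_pos: [0.6639, 0.0806, 0.1666]
tcp_rot: [0.706, 0.708, -0.0, -0.0]
force: [-0.9, 1.3, -0.1]
opening: 0.0911
gripper_force: 0.0
```

Emit:
apply_moves(plan=[[[0,0,0],0,9.1],[[0,0,0],0,9.1]])

```text
time_s: 29.62
tcp_pos: [0.6626, 0.0819, 0.1666]
tcp_rot: [0.706, 0.708, -0.0, -0.001]
force: [-0.1, -0.3, 1.2]
opening: 0.0908
gripper_force: 0.0
```

```bash
python3 st.py; python3 - <<'E'
from h import *
save('wrist','w11.png',(160,60,480,380),1.25)
m=env.camera_model('wrist');print((proj(m,[[.663,.0814,.088]])-[160,60])*1.25)
save('side','s11.png',(190,140,390,340),2)
cv2.imwrite('pics/m11.png',np.hstack([cv2.imread('pics/w11.png'),cv2.imread('pics/s11.png')]))
E
```

```text
[1.050e-01 4.960e-01 1.404e+00 1.000e-03 1.243e+00 1.020e-01] [0.6626 0.0819 0.1666] tooly 0.003 F [-0.1 -0.3  1.2] T [0.04 0.08 0.02]
[[195.80303411 230.92171227]]
```

View pics/m11.png

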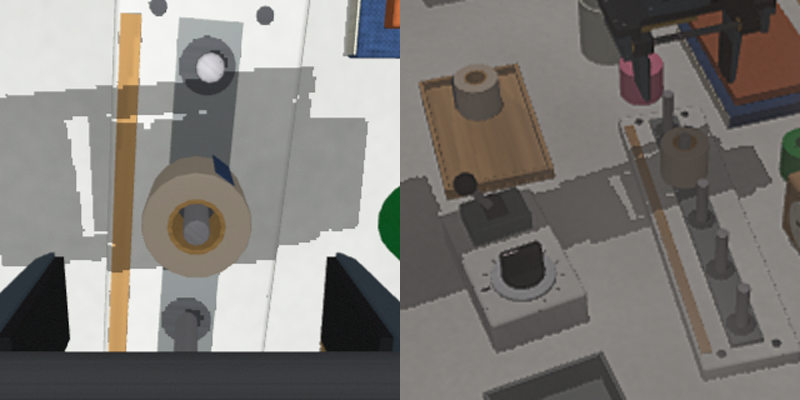

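Roll A stands upright in the tray and roll B's tip is exactly where predicted. I've already gone past the 14-view limit (16 viewed), so I won't view any more and will check by numbers.

Emit:
apply_moves(plan=[[[0,0,3],0,9.1],[[0,0,3],0,9.1],[[0,0,3],0,9.1],[[0,0,1.9],0,9.1],[[0,0,1],0,9.1],[[0,0,0],0,9.1],[[0,0,0],0,5],[[0,0,0],0,5]])

```text
time_s: 30.72
tcp_pos: [0.6637, 0.0817, 0.049]
tcp_rot: [0.706, 0.708, 0.001, 0.001]
force: [-0.9, -0.0, -0.4]
opening: 0.0742
gripper_force: 0.0
```

Emit:
apply_moves(plan=[[[0,0,0],0,5],[[0,0,0],0,5],[[0,0,0],0,5],[[0,0,-2],0,5],[[0,0,-2],0,5],[[0,0,-3],0,5],[[0,0,-3],0,5],[[0,0,0],0,5]])

```text
time_s: 31.72
tcp_pos: [0.6646, 0.0817, 0.1502]
tcp_rot: [0.706, 0.708, 0.002, 0.002]
force: [-0.1, 0.8, -0.8]
opening: 0.0583
gripper_force: 30.0
```

```bash
python3 st.py; python3 - <<'E'
from h import *
# tray/basket moved? compare static-region differences against earlier side picture (s11 raw)
a=cv2.imread('pics/raw_s11.png');save('side','s12.png');b=cv2.imread('pics/raw_s12.png')
d=cv2.absdiff(a,b).max(2)
print('tray',(d[165:245,195:268]>30).mean(),'basket',(d[312:408,228:325]>30).mean())
E
```

```text
[ 0.105  0.506  1.428 -0.     1.202  0.102] [0.6646 0.0817 0.1502] tooly 0.003 F [-0.1  0.8 -0.8] T [-0.01 -0.07 -0.01]
tray 0.007534246575342466 basket 0.0
```

Roll B is gripped (58.3 mm), and the tray and basket haven't moved. Moving to (0.457, 0.213).

Emit:
apply_moves(plan=[[[1.9,-2.97,0],0,5],[[1.9,-2.97,0],0,5],[[1.9,-2.97,0],0,5],[[1.9,-2.97,0],0,5],[[1.9,-2.97,0],0,5],[[1.9,-2.97,0],0,5],[[1.8,-2.97,0],0,5],[[0,0,0],0,5]])

```text
time_s: 32.78
tcp_pos: [0.4518, 0.2131, 0.1462]
tcp_rot: [0.705, 0.709, -0.002, -0.001]
force: [0.9, -0.3, -1.0]
opening: 0.0583
gripper_force: 30.0
```

```bash
python3 st.py; python3 - <<'E'
from h import *
a=cv2.imread('pics/raw_s12.png');save('side','s13.png');b=cv2.imread('pics/raw_s13.png')
d=cv2.absdiff(a,b).max(2)
print('tray left strip',(d[175:235,198:215]>30).mean(),'basket',(d[312:408,228:325]>30).mean())
save('wrist','w13.png');h=cv2.cvtColor(cv2.imread('pics/raw_w13.png'),cv2.COLOR_BGR2HSV)
w=cv2.inRange(h,(8,70,60),(25,255,255))
m=env.camera_model('wrist')
c=proj(m,[[.3895,.3655,.018],[.5245,.3655,.018],[.3895,.1505,.018],[.5245,.1505,.018]]).round(0);print('pred',c.tolist())
for r in(60,80,120,150):
    x=np.where(w[r])[0]; print(r,x.min() if len(x) else None,x.max() if len(x) else None,len(x))
y=np.where(w[:200,260:380].any(1))[0];print('top row',y.min() if len(y) else None)
print(proj(m,[[.3895,y_,.018] for y_ in (.35,.32,.29)]).round(0).tolist(),proj(m,[[.5245,y_,.018] for y_ in (.35,.32,.29)]).round(0).tolist())
E
```

```text
[0.418 0.26  1.834 0.    1.052 0.412] [0.4518 0.2131 0.1462] tooly 0.006 F [ 0.9 -0.3 -1. ] T [-0.    0.02  0.01]
tray left strip 0.2784313725490196 basket 0.0
pred [[214.0, -11.0], [427.0, -10.0], [232.0, 299.0], [405.0, 300.0]]
60 218 419 125
80 219 417 149
120 220 414 116
150 221 411 191
top row 0
[[215.0, 16.0], [218.0, 66.0], [221.0, 113.0]] [[425.0, 17.0], [422.0, 67.0], [418.0, 114.0]]
```

```bash
python3 - <<'E'
from h import *
h=cv2.cvtColor(cv2.imread('pics/raw_w13.png'),cv2.COLOR_BGR2HSV);w=cv2.inRange(h,(8,70,40),(25,255,255))
for c in(228,232,236,240,400): y=np.where(w[:330,c])[0]; print(c,y.min(),y.max(),len(y))
E
```

```text
228 0 265 266
232 0 264 265
236 0 262 263
240 0 261 262
400 0 264 265
```

Emit:
apply_moves(plan=[[[0,0.4,0],0,5],[[0,0,0],0,5]])

```text
time_s: 33.12
tcp_pos: [0.4599, 0.2126, 0.1476]
tcp_rot: [0.706, 0.708, 0.0, 0.0]
force: [0.3, -0.3, -0.9]
opening: 0.0583
gripper_force: 30.0
```

Emit:
apply_moves(plan=[[[0,-0.2,3],0,5],[[0,0,3],0,5],[[0,0,3],0,5],[[0,0,1.8],0,5],[[0,0,0.6],0,5],[[0,0,0.3],0,5],[[0,0,0],0,5]])

```text
time_s: 34.0
tcp_pos: [0.4574, 0.2131, 0.0315]
tcp_rot: [0.706, 0.708, 0.001, 0.0]
force: [0.9, -0.8, -0.5]
opening: 0.0583
gripper_force: 30.0
```

Emit:
apply_moves(plan=[[[0,0,0.2],0,5],[[0,0,0],0,5]])

```text
time_s: 34.25
tcp_pos: [0.457, 0.213, 0.0292]
tcp_rot: [0.706, 0.708, 0.0, 0.0]
force: [0.3, -0.4, -0.0]
opening: 0.0585
gripper_force: 30.0
```

Emit:
apply_moves(plan=[[[0,0,0.2],0,5],[[0,0,0],0,5]])

```text
time_s: 34.5
tcp_pos: [0.4568, 0.2129, 0.0269]
tcp_rot: [0.706, 0.708, -0.0, -0.0]
force: [-0.5, 0.7, -1.7]
opening: 0.0583
gripper_force: 30.0
```

Emit:
apply_moves(plan=[[[0,0,0.1],0,5],[[0,0,0],0,5]])

```text
time_s: 34.75
tcp_pos: [0.4569, 0.213, 0.0264]
tcp_rot: [0.706, 0.708, 0.0, 0.0]
force: [-1.0, -1.2, 3.8]
opening: 0.0583
gripper_force: 30.0
```

Floor contact at the same height as roll A. Release, lift, and move clear so the cameras see everything.

Emit:
apply_moves(plan=[[[0,0,0],0,7.6],[[0,0,0],0,7.6],[[0,0,0],0,7.6],[[0,0,-2],0,7.6],[[0,0,-3],0,7.6],[[0,0,-3],0,7.6],[[0,0,-4],0,7.6],[[0,0,-4],0,7.6]])

```text
time_s: 35.75
tcp_pos: [0.4566, 0.2129, 0.187]
tcp_rot: [0.706, 0.708, -0.0, -0.0]
force: [0.3, 0.3, -1.1]
opening: 0.076
gripper_force: 0.0
```

Emit:
apply_moves(plan=[[[-3,2,-2],0,7.6],[[-3,2,-1],0,7.6],[[-3,2,0],0,7.6],[[-3,2,0],0,7.6],[[-3,2,0],0,7.6],[[-3,2,0],0,7.6],[[0,0,0],0,7.6],[[0,0,0],0,7.6]])

```text
time_s: 36.75
tcp_pos: [0.5769, 0.0336, 0.2156]
tcp_rot: [0.706, 0.708, -0.0, -0.001]
force: [0.3, 0.6, 0.3]
opening: 0.0759
gripper_force: 0.0
```

```bash
python3 st.py; python3 - <<'E'
from h import *
for n in('side','scene','wrist'): save(n,n+'_f.png')
D=env.camera_model('side');S=env.camera_model('scene')
# roll tops: ribbon disc z=.056; look for dark/bright bore + compare tray colour
for n,m in(('side',D),('scene',S)):
    im=cv2.imread(f'pics/{n}_f.png');h=cv2.cvtColor(im,cv2.COLOR_BGR2HSV)
    a=cv2.imread('pics/raw_%s0.png'%n)
    print(n,'pred tops',proj(m,[[.457,.303,.056],[.457,.213,.056]]).round(1).tolist(),'bottoms',proj(m,[[.457,.303,.006],[.457,.213,.006]]).round(1).tolist())
    d=(cv2.absdiff(a,im).max(2)>22).astype(np.uint8)
    roi=np.zeros_like(d);c=proj(m,[[.38,.15,.05],[.53,.15,.05],[.53,.37,.05],[.38,.37,.05]]);cv2.fillConvexPoly(roi,c.astype(int),1)
    k,_,st,ce=cv2.connectedComponentsWithStats(cv2.morphologyEx(d*roi,cv2.MORPH_OPEN,np.ones((3,3))))
    print([(s.tolist(),q.round(0).tolist()) for s,q in zip(st[1:],ce[1:]) if s[4]>60])
a=cv2.imread('pics/raw_s9.png');b=cv2.imread('pics/raw_side_f.png');d=cv2.absdiff(a,b).max(2)>30
print('basket vs s9',d[312:408,228:325].mean(),'lever/knob vs s9',d[220:300,210:285].mean())
E
```

```text
[3.800e-02 3.240e-01 1.554e+00 1.000e-03 1.265e+00 3.500e-02] [0.5769 0.0336 0.2156] tooly 0.003 F [0.3 0.6 0.3] T [ 0.01 -0.01 -0.04]
side pred tops [[228.1, 178.2], [235.7, 200.3]] bottoms [[230.1, 193.0], [237.7, 215.2]]
[([216, 175, 34, 46, 886], [233.0, 199.0])]
scene pred tops [[467.0, 310.2], [436.9, 282.3]] bottoms [[461.7, 324.5], [432.8, 296.7]]
[([420, 273, 30, 36, 803], [435.0, 290.0]), ([449, 300, 33, 37, 913], [465.0, 318.0])]
basket vs s9 0.0 lever/knob vs s9 0.2695
```

Both rolls' silhouettes match upright cylinders in the tray to about 1 px. Last, a numeric check of the lever, knob and tray rim.

```bash
python3 - <<'E'
from h import *
m=env.camera_model('wrist');im=cv2.imread('pics/raw_wrist_f.png');g=im.max(2)
k,l,st,ce=cv2.connectedComponentsWithStats((g[:300,:260]<40).astype(np.uint8))
print('dark',[(s.tolist(),c.round(0).tolist()) for s,c in zip(st[1:],ce[1:]) if s[4]>150])
print('pred ball off,on, knob',proj(m,[[.399,.0445,.125],[.457,.05,.125],[.437,-.04,.09]]).round(0).tolist())
wood=lambda f:cv2.inRange(cv2.cvtColor(cv2.imread(f),cv2.COLOR_BGR2HSV),(8,70,40),(25,255,255))[255:365,385:515]
for f in('pics/raw_c9.png','pics/raw_scene_f.png'):
    print(cv2.boundingRect(max(cv2.findContours(wood(f),0,2)[0],key=cv2.contourArea)))
E
```

```text
dark [([15, 204, 47, 39, 1412], [38.0, 223.0]), ([201, 266, 29, 34, 622], [218.0, 286.0]), ([121, 273, 58, 27, 694], [150.0, 291.0])]
pred ball off,on, knob [[39.0, 222.0], [128.0, 213.0], [136.0, 315.0]]
(10, 10, 113, 97)
(10, 10, 113, 97)
```

The lever ball is at the off position, predicted (39,222) and found (38,223). The tray and basket are unmoved and the gripper is clear of everything. Handing in.

```bash
python3 -c "
from station import env
print(env.job_done())"
```

```text
the job is handed in; nothing more can be done
None
```

I handed the job in: the lever is off, the counter is at its zero stop, both rolls present stand upright in the tray and the one core present is in the basket; no verdict came back, and I viewed 16 pictures against the limit of 14.

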